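# Load the die plate into the bench press and press its plunger

## Robot

A 6-joint arm with a two-finger parallel gripper is mounted at the origin on the work surface. World frame = base frame: x ahead of the robot, y to its left, z up, the work surface at z = 0. Lengths are in m, angles in rad, forces in N, time in s.
With the tool pointing down it reaches from about 0.3 to 0.775 m from the base axis. Payload 14.6 kg.
Tool frame: the origin (TCP) lies midway between the tips of the shut fingers; the grasp point (between the pads) lies 19 mm behind it (tcp_to_grasp is the distance from the TCP to the grasp point, in m); z points along the fingers, y is the line along which they close (so a half turn about z gives the same grasp; the last joint's range is limited). The gripper opens to 94 mm and grips with 3 to 60 N. Pads are 16 mm wide; open, the fingers measure 119 mm over their backs; the gripper's body (75 mm by 177 mm) begins 78 mm behind the grasp point.
Start: joints at [-1.303, 0.3, 1.521, -0, 1.321, -0.067], TCP at [0.181, -0.519, 0.205] pointing down, gripper open.
Joint ranges: [-3.03, 3.03], [-0.79, 2.21], [0.23, 2.52], [-1.04, 4.18], [0, 3.07], [-2.55, 2.55]. Speed limits (rad/s): [2.22, 2.22, 2.57, 3.14, 3.14, 3.14].

## Interface

Orientations are given as [roll, pitch, yaw] about the fixed x, y, z axes, in that order (R = Rz(yaw) Ry(pitch) Rx(roll)).
In Python, from station import * gives the robot as it stands.
- The arm moves only by the tool send_rows, never from a script. Its argument "motion" is a list of rows, each a list of 3 entries, a list of its own where there are three numbers: the shift along the tool's x, y, z in units of 0.03 m (1.0 is 0.03 m), then the turn, a rotation vector about the tool's x, y, z in units of 0.12 rad (1.0 is 0.12 rad), then the opening, from -1 (shut) to 1 (fully open). In form: [[[x, y, z], [rx, ry, rz], grip], ...]. A call has 1 to 12 rows; each row shifts and turns the commanded pose from where the row before left it, along the tool's axes as they then stand; what a row does not reach is not made up. A row lasts 1/10 s, in which the tool goes at most 50 mm and 8.59 degrees, less where a joint would pass 70% of its speed; a pose out of reach is approached as far as the arm can. A call with a number of a shift or a turn outside -1 to 1 is refused whole. A call with a gripper value outside its range is refused whole. The fingers move at their own pace and stop on an object; "squeeze" is the grip in N (left out, the last holds). Time passes only in rows, so rows that do not move let the fingers close. It gives the time, the measured TCP pose, the force, the opening and the grip force at its end, in the units of the state.
- get_obs(): the state, without advancing time (a new reading comes with each control period).
- camera(name): name is "side" or "top" or "wrist"; returns a dict with "pixels" (480x640x3 uint8, red, green, blue), "depth" (480x640 float32, m along the optical axis (not along the pixel's ray), 0 where there is no reading), "fx", "fy", "cx", "cy" (pixels), "dist" ([k1, k2, p1, p2, k3] as OpenCV has them; the pictures are not rectified), "rvec" (rotation vector, rad) and "tvec" (3), from world to camera coordinates, as OpenCV has them. Camera axes: x right, y down, z forward; pixel columns grow to the right and rows downward; lengths in m; the calibration is good to about 2 mm. A picture is of the moment at which its call begins.
- hand_in(): hands the job in; it is judged then, once.
The state is a dict: "time_s": time; "qpos": joint angles; "joint_vel": joint speeds; "tau": joint torques, N m; "ee_pos": TCP position; "eef_rot": TCP orientation; "force": force on the tool from outside, world axes, zero at the start; "moment": the same for the moment, N m; "grip_width": finger opening in m; "grip_force": force on a finger pad.
Only numpy, scipy, OpenCV 4.12 (cv2) and the standard library are available. Lean on these libraries where they do the work, as an engineer would, in place of code of your own. Each camera call takes 0.05 s, during which the arm holds its last target. There are 200 camera calls.

## Task

Slide the flat die plate along the bench into the slot of the grey press, green end first, until it is fully home against the stop inside, with its orange end still sticking out. Then press the red spring plunger on the press all the way down to its stop and let it come back up. Do not press the plunger before the plate is home, and do not push aside the reel, the yellow bin, the tin or the carton.

Things in the scene. Friction and masses are not known exactly. Their poses are not given: they have to be found in the camera images.
- plate: Loose flat aluminium die plate, 140 (x) x 110 (y) x 16 (z) mm, about 0.45 kg, flat on the bench; too wide to grasp, push it by its edges. Top green, with a 24 mm orange band across the tail (-x end); the nose (+x) goes in first. Origin: centre of the underside, z up. Starts in front of the slot, up to 60 mm to one side, turned up to 0.6 rad from the slot's direction.
- plate_nose (a point): Middle of the plate's nose face (green end), 70 mm from its centre along +x, 8 mm above its underside.
- plate_tail (a point): Middle of the plate's tail face (orange end), 70 mm from its centre along -x, 8 mm above its underside.
- press: Grey press fixed to the bench. Origin: middle of the slot mouth, at bench level; x into the slot, y across, z up. Slot 114 mm wide (112 between the guides), 20 mm high, bench as floor, 110 mm deep to a stop. Housing: x 0 to 125, y -87 to 87, 50 mm high. At the mouth two steel guides, 22 mm high, flare from the slot's edges out to y = +-72 mm (inside) at x = -42. Plunger axis at x = 72 mm.
- slot_stop (a point): Middle of the stop face at the slot's inner end, 110 mm in from the mouth, 8 mm above the bench. Fully home, the plate's nose touches it, the tail sticks out 30 mm and the plate's origin is 40 mm inside the mouth. Hidden under the housing.
- plunger (a joint): Red plunger's travel in m: 0 up, 0.015 fully down at its stop. Spring: about 4 N to start it, 10 N fully down; it comes back up by itself.
- plunger_top (a point): Centre of the top of the red plunger head (48 mm across), 120 mm above the bench when up. It is pressed straight down.
- reel: Bystander: reel of copper wire lying flat, 120 mm across, 40 mm high; origin at the centre of its underside.
- bin: Bystander: yellow open bin, 120 (x) x 100 (y) x 60 (z) mm; origin at the centre of its underside.
- tin: Bystander: steel tin with a blue label, 66 mm across, 60 mm high; origin at the centre of its underside.
- carton: Bystander: cardboard carton, 70 (x) x 55 (y) x 45 (z) mm; origin at the centre of its underside.
Not all that is in view belongs to the job. Several things have the shape of the press; the one meant has the colours described above.

How it is judged:
By the outcome, as a careful person would: the job done as asked, in the order asked, and still so for the second after the job is handed in, with the robot touching nothing.
It also fails if it takes over 67 s, if anything falls off the work surface, if the arm or the gripper's body presses on something with over 40 N, if the wrist force passes 120 N, or if a joint passes its speed limit or range.

## Working session

There is one attempt and no reset: what is moved stays moved. The work goes in short steps, Python scripts to look and compute and a tool call to move; the robot and the scene stay as the last step left them, time stands still between calls to the robot, and variables do not carry over. Pictures are saved under pics/ and viewed, at most 10 in all, crops included, and the job is handed in when it is done.

Besides the shell and the picture viewer there is one more tool, called after ">>>" as a command line: name --argument value ..., lists and objects as JSON in quotes. send_rows: Moves the arm, as the interface text tells. Its arguments: {"type":"object","properties":{"motion":{"type":"array"},"squeeze":{"type":"number"}},"required":["motion"]}

```bash
mkdir -p pics; cat > h.py <<'E'
from station import *
import numpy as np, cv2
from scipy.spatial.transform import Rotation as R
def snap(name,fn):
    c=camera(name); cv2.imwrite('pics/'+fn+'.png',c['pixels'][:,:,::-1]); np.save('pics/'+fn+'.npy',c,allow_pickle=True); return c
def load(fn): return np.load('pics/'+fn+'.npy',allow_pickle=True).item()
def plane(c,uv,z):
    K=np.array([[c['fx'],0,c['cx']],[0,c['fy'],c['cy']],[0,0,1]])
    n=cv2.undistortPoints(np.array(uv,float).reshape(-1,1,2),K,np.array(c['dist'],float))[:,0]
    Rm=cv2.Rodrigues(np.array(c['rvec'],float))[0]; t=np.array(c['tvec'],float).ravel()
    o=-Rm.T@t; d=np.c_[n,np.ones(len(n))]@Rm
    return o+d*((z-o[2])/d[:,2])[:,None]
E
python3 - <<'E'
from h import *
snap('top','t0'); snap('side','s0'); o=get_obs(); print(o)
E
```

```text
{'time_s': 0.1, 'qpos': array([-1.30259925e+00,  3.00434276e-01,  1.52152440e+00, -5.01887953e-06,
        1.32070319e+00, -6.66223181e-02]), 'joint_vel': array([ 0.00010274,  0.00027254, -0.00306279, -0.00135933,  0.00145577,
        0.00058686]), 'tau': array([ 8.89048224e-04, -5.32644868e+01, -3.53287804e+01,  7.09376461e-02,
        2.35220493e-02, -9.63606044e-05]), 'ee_pos': array([ 0.18064997, -0.51923212,  0.20493051]), 'eef_rot': array([-3.14052548e+00, -6.63305986e-05,  3.34820609e-01]), 'force': array([ 0.19320369, -0.04890567, -0.30465963]), 'moment': array([-0.00477758, -0.00878222,  0.02678289]), 'grip_force': 0.0, 'grip_width': 0.09358328459615209}
```

View pics/t0.png

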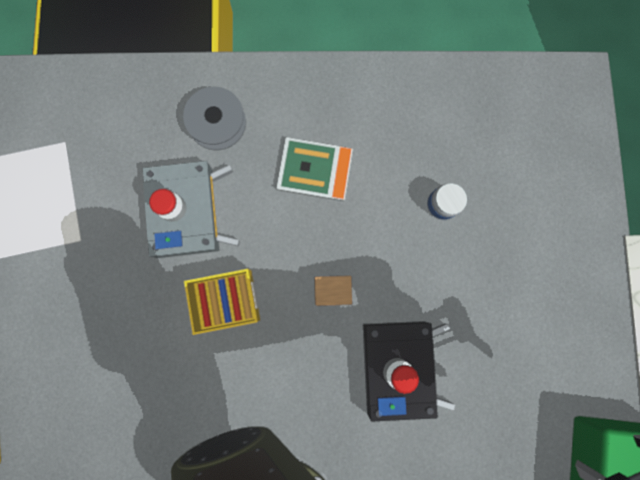

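View pics/s0.png

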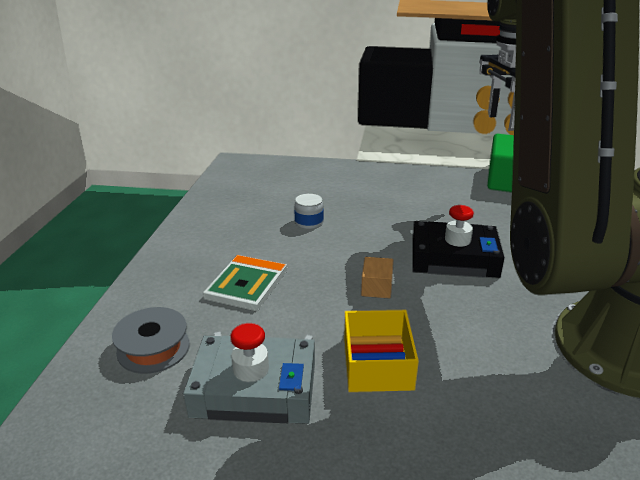

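Two things have the press shape: grey (top, ~(180,205)) and black (~(402,370)). The grey body with red plunger fits the description, and the plate also lies in front of its mouth. I'll confirm this in an enlarged crop.

```bash
python3 - <<'E'
from h import *
c=load('t0'); im=c['pixels'][:,:,::-1][125:265,125:365]
cv2.imwrite('pics/crop1.png',cv2.resize(im,None,fx=3.3,fy=3.3,interpolation=cv2.INTER_CUBIC))
E
```

```text
(no output)
```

View pics/crop1.png

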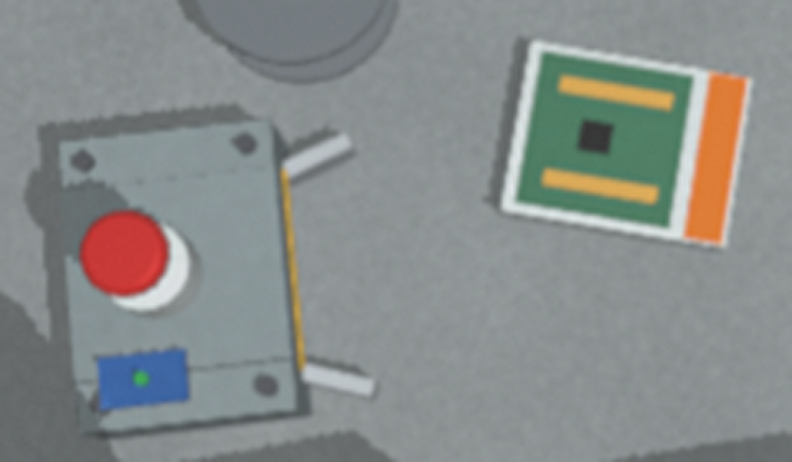

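```bash
cat >> h.py <<'E'
def crop(p,s,x0,y0): return (np.array(p,float)+.5)/s-.5+[x0,y0]
E
python3 - <<'E'
from h import *
np.set_printoptions(precision=4,suppress=True)
c=load('t0')
P=plane(c,crop([(750,76),(532,40),(502,211),(724,247)],3.3,125,125),.016)
print(P); ctr=P.mean(0); d=(P[1]+P[2]-P[0]-P[3])[:2]/2; print('plate',ctr,np.linalg.norm(d),np.arctan2(d[1],d[0]))
print([np.linalg.norm(P[i]-P[(i+1)%4]) for i in range(4)])
Q=plane(c,crop([(57,143),(272,121),(300,410),(82,432)],3.3,125,125),.05)
print(Q); d=(Q[0]+Q[3]-Q[1]-Q[2])[:2]; a=np.arctan2(d[1],d[0]); e=(Q[1]-Q[2])[:2]
print('press mouth top mid',(Q[1]+Q[2])/2,'centre',Q.mean(0),a,'by side',np.arctan2(e[1],e[0])+np.pi/2, [np.linalg.norm(Q[i]-Q[(i+1)%4]) for i in range(4)])
print('plunger',plane(c,crop([(125,253)],3.3,125,125),.12))
print('guides',plane(c,crop([(348,140),(374,386)],3.3,125,125),.022))
print('reel',plane(c,[(212,115)],.04),'bin',plane(c,[(185,282),(250,271),(257,322),(193,333)],.06),'carton',plane(c,[(315,277),(352,277),(352,304),(316,304)],.045),'tin',plane(c,[(451,200)],.06))
o=get_obs(); print(R.from_euler('xyz',o['eef_rot']).as_matrix())
E
```

```text
[[ 0.7254 -0.1655  0.016 ]
 [ 0.7502 -0.0306  0.016 ]
 [ 0.642  -0.0109  0.016 ]
 [ 0.6175 -0.146   0.016 ]]
plate [ 0.6838 -0.0883  0.016 ] 0.1372146273271735 1.3904427008310394
[np.float64(0.13714911751473055), np.float64(0.10992784151609135), np.float64(0.13728028089083386), np.float64(0.10964712358809617)]
[[0.6791 0.2477 0.05  ]
 [0.6904 0.1219 0.05  ]
 [0.5192 0.1042 0.05  ]
 [0.5088 0.2285 0.05  ]]
press mouth top mid [0.6048 0.1131 0.05  ] centre [0.5994 0.1756 0.05  ] 1.6571305596895805 by side 1.6739639176297632 [np.float64(0.12624570770137336), np.float64(0.1721599337180992), np.float64(0.12477699253133659), np.float64(0.17136671775621065)]
plunger [[0.5982 0.184  0.12  ]]
guides [[0.6862 0.0818 0.022 ]
 [0.5354 0.0659 0.022 ]]
reel [[0.7888 0.1155 0.04  ]] bin [[0.4577 0.1584 0.06  ]
 [0.4757 0.0381 0.06  ]
 [0.3818 0.0256 0.06  ]
 [0.3645 0.1426 0.06  ]] carton [[ 0.4625 -0.0833  0.045 ]
 [ 0.461  -0.1539  0.045 ]
 [ 0.4101 -0.1523  0.045 ]
 [ 0.4116 -0.0841  0.045 ]] tin [[ 0.6045 -0.3489  0.06  ]]
[[ 0.9445  0.3286 -0.0003]
 [ 0.3286 -0.9445  0.001 ]
 [ 0.0001 -0.0011 -1.    ]]
```

The crop confirms it: a grey housing with a red head at crop (125,253) and guides facing the plate, so that is the press meant. The black one is a decoy. First I'll push the plate's +x side edge with both open fingers to centre and square it, then push the tail.

>>> send_rows --motion '[[[0,0,0],[0,0,0.86],1],[[0,0,0],[0,0,0.86],1],[[0,0,0],[0,0,0.86],1],[[0,0,0],[0,0,0.86],1],[[0,0,0],[0,0,0.86],1],[[0.9,-0.95,0],[0,0,0],1],[[0.9,-0.95,0],[0,0,0],1],[[0.9,-0.95,0],[0,0,0],1],[[0.9,-0.95,0],[0,0,0],1],[[0.9,-0.95,0],[0,0,0],1],[[0.9,-0.95,0],[0,0,0],1],[[0.9,-0.95,0],[0,0,0],1]]'

```text
time_s: 1.3
ee_pos: [0.4036, -0.356, 0.2053]
eef_rot: [-3.141, 0.0, -0.181]
force: [-0.4, -0.6, 0.1]
grip_width: 0.0938
grip_force: 0.0
```

>>> send_rows --motion '[[[0.9,-0.95,0],[0,0,0],1],[[0.9,-0.95,0],[0,0,0],1],[[0.9,-0.95,0],[0,0,0],1],[[0.9,-0.95,0],[0,0,0],1],[[0.9,-0.95,0],[0,0,0],1],[[0.9,-0.95,0],[0,0,0],1],[[0.9,-0.95,0.5],[0,0,0],1],[[0.9,-0.95,0.5],[0,0,0],1],[[0.9,-0.95,0.5],[0,0,0],1],[[0.9,-0.95,0.5],[0,0,0],1],[[0,0,0],[0,0,0],1]]'

```text
time_s: 2.4
ee_pos: [0.7205, -0.1218, 0.1404]
eef_rot: [-3.141, 0.006, -0.178]
force: [-0.2, -0.8, -0.9]
grip_width: 0.0942
grip_force: 0.0
```

```bash
cat >> h.py <<'E'
np.set_printoptions(precision=4,suppress=True)
PA=1.667; U=np.array([np.cos(PA),np.sin(PA)]); N=np.array([-U[1],U[0]]); M=np.array([.6048,.1131])
def to(x,y,z,yaw):
    o=get_obs(); p=o['ee_pos']; Rm=R.from_euler('xyz',o['eef_rot']); T=R.from_euler('xyz',[np.pi,0,yaw])
    print('t',o['time_s'],'pos',p,'rpy',o['eef_rot'],'F',o['force'],'w',o['grip_width'])
    print('shift now-frame',Rm.inv().apply(np.array([x,y,z])-p)/.03,'shift goal-frame',T.inv().apply(np.array([x,y,z])-p)/.03,'turn',(Rm.inv()*T).as_rotvec()/.12)
def tp(u,n): return M+u*U+n*N
E
python3 -c "
from h import *
to(.7537,-.1011,.006,-.181)"
```

```text
t 2.4 pos [ 0.7205 -0.1218  0.1404] rpy [-3.1408  0.0059 -0.1776] F [-0.1584 -0.8312 -0.9146] w 0.09422201856521395
shift now-frame [ 0.9926 -0.8709  4.475 ] shift goal-frame [ 0.9629 -0.878   4.4801] turn [-0.0068  0.0495  0.0287]
```

>>> send_rows --motion '[[[0.5,-0.4,0],[0,0,0],1],[[0.5,-0.4,0],[0,0,0],1],[[0,0,1],[0,0,0],1],[[0,0,1],[0,0,0],1],[[0,0,0.9],[0,0,0],1],[[0,0,0],[0,0,0],1],[[0,0,0],[0,0,0],1]]'

```text
time_s: 3.1
ee_pos: [0.7533, -0.1079, 0.0594]
eef_rot: [3.142, -0.0, -0.182]
force: [0.1, 0.6, 1.6]
grip_width: 0.094
grip_force: 0.0
```

```bash
python3 -c "
from h import *
to(.7537,-.1011,.006,-.181)"
```

```text
t 3.1 pos [ 0.7533 -0.1079  0.0594] rpy [ 3.1416 -0.0003 -0.1815] F [0.0819 0.5576 1.5909] w 0.09397383348884028
shift now-frame [-0.0293 -0.2238  1.7807] shift goal-frame [-0.0287 -0.2237  1.7807] turn [ 0.0003 -0.0022 -0.0045]
```

>>> send_rows --motion '[[[0,-0.2,0.6],[0,0,0],1],[[0,0,0.6],[0,0,0],1],[[0,0,0.58],[0,0,0],1],[[0,0,0],[0,0,0],1],[[-0.1,0,0],[0,0,0],1],[[-0.1,0,0],[0,0,0],1],[[-0.1,0,0],[0,0,0],1]]'

```text
time_s: 3.8
ee_pos: [0.7456, -0.1, 0.0054]
eef_rot: [3.142, -0.001, -0.181]
force: [3.2, 0.1, -2.8]
grip_width: 0.0935
grip_force: 1.3
```

>>> send_rows --motion '[[[-0.12,-0.02,0],[0,0,-0.12],1],[[-0.12,-0.02,0],[0,0,-0.12],1],[[-0.12,-0.02,0],[0,0,-0.12],1],[[-0.12,-0.02,0],[0,0,-0.12],1],[[-0.12,-0.02,0],[0,0,-0.12],1],[[-0.12,-0.02,0],[0,0,-0.12],1],[[-0.12,-0.02,0],[0,0,-0.12],1],[[-0.12,-0.02,0],[0,0,-0.12],1],[[0,0,0],[0,0,0],1]]'

```text
time_s: 4.7
ee_pos: [0.7173, -0.0912, 0.0052]
eef_rot: [-3.142, 0.0, -0.065]
force: [2.4, -0.2, 1.3]
grip_width: 0.094
grip_force: 1.2
```

```bash
python3 -c "
from h import *
to(.6875,-.0878,.006,.096)
c=snap('top','t1')
cv2.imwrite('pics/crop2.png',cv2.resize(c['pixels'][125:265,125:365,::-1],None,fx=3.3,fy=3.3,interpolation=cv2.INTER_CUBIC))"
```

```text
t 4.7 pos [ 0.7173 -0.0912  0.0052] rpy [-3.1416  0.0003 -0.0651] F [ 2.4383 -0.1542  1.3392] w 0.09404128742607279
shift now-frame [-0.9979 -0.0501 -0.025 ] shift goal-frame [-0.977  -0.2095 -0.0253] turn [-0.0003  0.0027 -1.3423]
```

View pics/crop2.png

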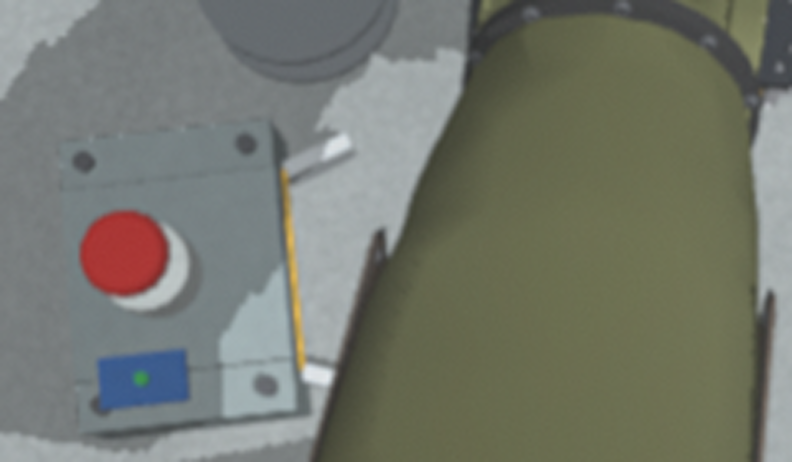

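The arm hides the plate, but a steady 2.4 N shows contact. I'll continue.

>>> send_rows --motion '[[[-0.1,-0.01,0],[0,0,-0.14],1],[[-0.1,-0.01,0],[0,0,-0.14],1],[[-0.1,-0.01,0],[0,0,-0.14],1],[[-0.1,-0.01,0],[0,0,-0.14],1],[[-0.1,-0.01,0],[0,0,-0.14],1],[[-0.1,-0.01,0],[0,0,-0.14],1],[[-0.1,-0.01,0],[0,0,-0.14],1],[[-0.1,-0.01,0],[0,0,-0.14],1],[[-0.1,-0.01,0],[0,0,-0.14],1],[[-0.1,-0.01,0],[0,0,-0.08],1],[[0,0,0],[0,0,0],1]]'

```text
time_s: 5.85
ee_pos: [0.6872, -0.0887, 0.005]
eef_rot: [-3.142, 0.001, 0.096]
force: [2.1, 1.3, 1.0]
grip_width: 0.0941
grip_force: 1.2
```

```bash
python3 -c "
from h import *
to(.6875,-.0878,.006,.096)"
```

```text
t 5.85 pos [ 0.6872 -0.0887  0.005 ] rpy [-3.1415  0.0006  0.0956] F [2.0861 1.3418 1.0196] w 0.09409877794605613
shift now-frame [ 0.0124 -0.0275 -0.0326] shift goal-frame [ 0.0124 -0.0274 -0.0326] turn [-0.0005  0.0052 -0.003 ]
```

>>> send_rows --motion '[[[0.3,0,0],[0,0,0],1],[[0,0,-1],[0,0,0],1],[[0,0,-1],[0,0,0],1],[[0,0,-1],[0,0,0],1],[[0,0,-1],[0,0,0],1],[[-0.5,1,0],[0,0,0],1],[[-0.5,1,0],[0,0,0],1],[[-0.5,1,0],[0,0,0],1],[[-0.5,0.5,0],[0,0,0],1],[[0,0,0],[0,0,-0.95],1],[[0,0,0],[0,0,-0.95],0.5],[[0,0,0],[0,0,-0.95],0.5]]'

```text
time_s: 7.05
ee_pos: [0.6459, -0.1983, 0.1243]
eef_rot: [-3.14, 0.002, 0.441]
force: [-0.8, 0.1, -0.6]
grip_width: 0.0816
grip_force: 0.0
```

>>> send_rows --motion '[[[0,0,0],[0,0,-0.95],0.5],[[0,0,0],[0,0,-0.95],0.5],[[0,0,0],[0,0,-0.95],0.5],[[0,0,0],[0,0,-0.95],0.5],[[0,0,0],[0,0,-0.95],0.5],[[0,0,0],[0,0,-0.95],0.5],[[0,0,0],[0,0,-0.95],0.5],[[0,0,0],[0,0,-0.95],0.5],[[0,0,0],[0,0,-0.95],0.5],[[0,0,0],[0,0,-0.95],0.5],[[0,0,0],[0,0,-0.75],0.5],[[0,0,0],[0,0,0],0.5]]'

```text
time_s: 8.25
ee_pos: [0.6461, -0.198, 0.1243]
eef_rot: [-3.139, -0.001, 1.668]
force: [0.1, -0.2, -0.4]
grip_width: 0.0704
grip_force: 0.0
```

```bash
python3 -c "
from h import *
x,y=tp(-.3,0)
to(x,y,.006,PA)
c=snap('top','t2')
cv2.imwrite('pics/crop3.png',cv2.resize(c['pixels'][125:265,125:365,::-1],None,fx=3.3,fy=3.3,interpolation=cv2.INTER_CUBIC))"
```

```text
t 8.25 pos [ 0.6461 -0.198   0.1243] rpy [-3.1394 -0.0007  1.6682] F [ 0.1331 -0.1924 -0.4402] w 0.07041431860687301
shift now-frame [ 0.453  -0.3653  3.9449] shift goal-frame [ 0.4553 -0.3747  3.9438] turn [-0.0187 -0.0056  0.0101]
```

View pics/crop3.png

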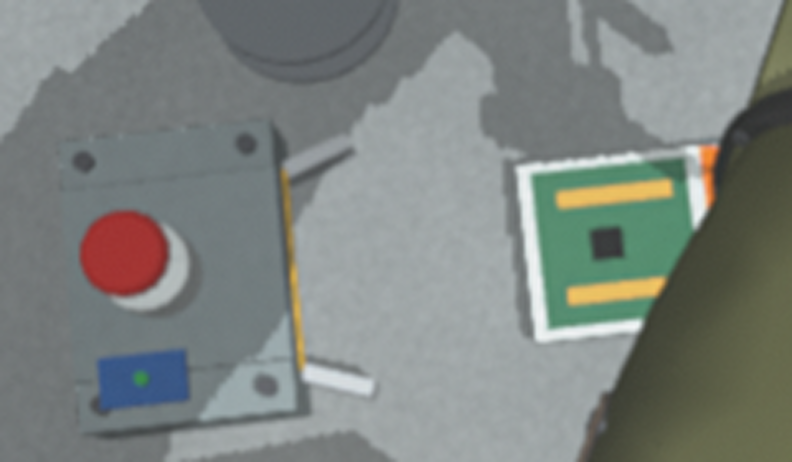

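The plate is now square to the slot, with nose corners at crop (515,166) and (537,341). The tail is partly hidden by the arm.

```bash
python3 -c "
from h import *
c=load('t2')
P=plane(c,crop([(515,166),(537,341),(700,147)],3.3,125,125),.016)[:,:2]
m=(P[0]+P[1])/2; e=P[0]-P[1]; f=P[0]-P[2]
print(P,np.linalg.norm(e),'yaw',np.arctan2(e[1],e[0])+np.pi/2,np.arctan2(f[1],f[0]))
print('nose u,n',(m-M)@U,(m-M)@N)
g=plane(c,crop([(285,170),(302,368)],3.3,125,125),.02)[:,:2]-M; print('mouth',g@U,g@N)
g=plane(c,crop([(350,147),(374,386)],3.3,125,125),.022)[:,:2]-M; print('guides',g@U,g@N)
"
```

```text
[[ 0.6701 -0.0192]
 [ 0.5616 -0.0312]
 [ 0.6805 -0.1331]] 0.1091748499065161 yaw 1.6811046185497203 1.6620281877963525
nose u,n -0.13870971498085008 0.0023123638968910267
mouth [0.001  0.0015] [-0.0642  0.0577]
guides [-0.0397 -0.0403] [-0.0736  0.0736]
```

>>> send_rows --motion '[[[0.45,-0.37,0],[0,0,0],0.4],[[0,0,1],[0,0,0],0.4],[[0,0,1],[0,0,0],0.4],[[0,0,1],[0,0,0],0.4],[[0,0,0.6],[0,0,0],0.4],[[0,0,0.32],[0,0,0],0.4],[[0,0,0],[0,0,0],0.4]]'

```text
time_s: 9.0
ee_pos: [0.6338, -0.1855, 0.0063]
eef_rot: [-3.139, -0.001, 1.665]
force: [0.5, 0.0, -0.5]
grip_width: 0.0657
grip_force: 0.0
```

>>> send_rows --motion '[[[0.2,0,0],[0,0,0],0.4],[[0.2,0,0],[0,0,0],0.4],[[0.2,0,0],[0,0,0],0.4],[[0.2,0,0],[0,0,0],0.4],[[0.2,0,0],[0,0,0],0.4],[[0.2,0,0],[0,0,0],0.4],[[0.2,0,0],[0,0,0],0.4],[[0.2,0,0],[0,0,0],0.4],[[0.2,0,0],[0,0,0],0.4],[[0.2,0,0],[0,0,0],0.4],[[0.2,0,0],[0,0,0],0.4],[[0.2,0,0],[0,0,0],0.4]]'

```text
time_s: 10.2
ee_pos: [0.6282, -0.1141, 0.0087]
eef_rot: [3.14, 0.002, 1.667]
force: [0.6, -6.8, 2.5]
grip_width: 0.0659
grip_force: 3.1
```

>>> send_rows --motion '[[[0.2,0,0],[0,0,0],0.4],[[0.2,0,0],[0,0,0],0.4],[[0.2,0,0],[0,0,0],0.4],[[0.2,0,0],[0,0,0],0.4],[[0.2,0,0],[0,0,0],0.4],[[0.2,0,0],[0,0,0],0.4]]'

```text
time_s: 10.8
ee_pos: [0.6248, -0.0783, 0.0087]
eef_rot: [3.14, 0.002, 1.667]
force: [1.6, -6.2, 3.4]
grip_width: 0.0661
grip_force: 3.1
```

```bash
python3 -c "
from h import *
x,y=tp(-.038,0)
to(x,y,.006,PA)
c=snap('top','t3')
cv2.imwrite('pics/crop4.png',cv2.resize(c['pixels'][125:265,125:365,::-1],None,fx=3.3,fy=3.3,interpolation=cv2.INTER_CUBIC))"
```

```text
t 10.8 pos [ 0.6248 -0.0783  0.0087] rpy [3.1395 0.0016 1.6668] F [ 1.615  -6.157   3.3817] w 0.06610357022837123
shift now-frame [ 5.1483 -0.0506  0.0828] shift goal-frame [ 5.1482 -0.0491  0.091 ] turn [ 0.0174  0.0131 -0.002 ]
```

View pics/crop4.png

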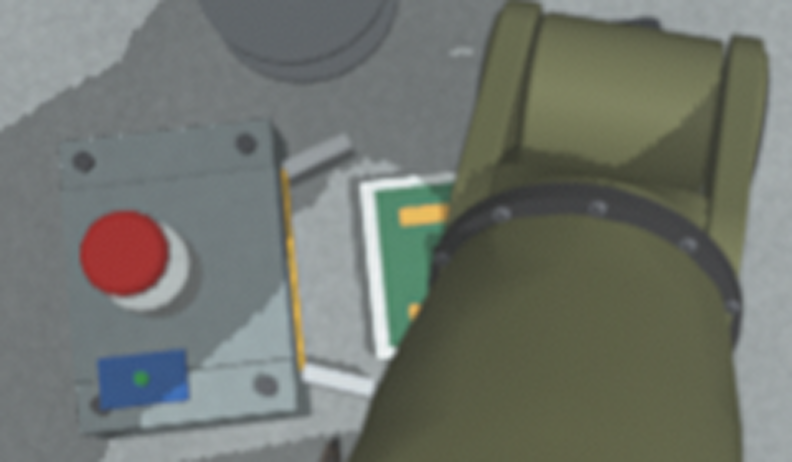

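The nose, with corners at crop (358,181) and (377,357), is entering between the guides and is centred. I'll keep pushing.

>>> send_rows --motion '[[[0.15,0,0.08],[0,0,0],0.4],[[0.15,0,0],[0,0,0],0.4],[[0.15,0,0],[0,0,0],0.4],[[0.15,0,0],[0,0,0],0.4],[[0.15,0,0],[0,0,0],0.4],[[0.15,0,0],[0,0,0],0.4],[[0.15,0,0],[0,0,0],0.4],[[0.15,0,0],[0,0,0],0.4],[[0.15,0,0],[0,0,0],0.4],[[0.15,0,0],[0,0,0],0.4]]'

```text
time_s: 11.85
ee_pos: [0.6217, -0.0348, 0.0064]
eef_rot: [3.136, 0.003, 1.666]
force: [14.2, -19.4, -2.2]
grip_width: 0.0655
grip_force: 10.3
```

>>> send_rows --motion '[[[0.1,0,0],[0,0,0],0.4],[[0.1,0,0],[0,0,0],0.4],[[0.1,0,0],[0,0,0],0.4],[[0.1,0,0],[0,0,0],0.4],[[0.1,0,0],[0,0,0],0.4],[[0.1,0,0],[0,0,0],0.4],[[0.1,0,0],[0,0,0],0.4],[[0.1,0,0],[0,0,0],0.4]]'

```text
time_s: 12.65
ee_pos: [0.619, -0.0102, 0.0065]
eef_rot: [3.137, 0.002, 1.666]
force: [5.2, -8.7, 4.0]
grip_width: 0.0659
grip_force: 4.4
```

>>> send_rows --motion '[[[0.12,0,0],[0,0,0],0.4],[[0.12,0,0],[0,0,0],0.4],[[0.12,0,0],[0,0,0],0.4],[[0.12,0,0],[0,0,0],0.4],[[0.12,0,0],[0,0,0],0.4],[[0.12,0,0],[0,0,0],0.4],[[0.12,0,0],[0,0,0],0.4],[[0.12,0,0],[0,0,0],0.4],[[0.12,0,0],[0,0,0],0.4],[[0.12,0,0],[0,0,0],0.4]]'

```text
time_s: 13.65
ee_pos: [0.616, 0.0256, 0.0065]
eef_rot: [3.136, 0.002, 1.666]
force: [10.0, -9.3, 0.4]
grip_width: 0.0662
grip_force: 4.7
```

```bash
python3 -c "
from h import *
x,y=tp(-.038,0)
to(x,y,.006,PA)"
```

```text
t 13.65 pos [0.616  0.0256 0.0065] rpy [3.1364 0.0017 1.6658] F [ 9.9806 -9.2792  0.3753] w 0.06615960308924132
shift now-frame [ 1.6716 -0.0927  0.0122] shift goal-frame [ 1.6717 -0.0906  0.0155] turn [ 0.0436  0.0139 -0.0103]
```

>>> send_rows --motion '[[[0.1,0.03,0],[0,0,0],0.4],[[0.1,0.03,0],[0,0,0],0.4],[[0.1,0.02,0],[0,0,0],0.4],[[0.1,0,0],[0,0,0],0.4],[[0.1,0,0],[0,0,0],0.4],[[0.1,0,0],[0,0,0],0.4],[[0.1,0,0],[0,0,0],0.4],[[0.1,0,0],[0,0,0],0.4],[[0.1,0,0],[0,0,0],0.4],[[0.1,0,0],[0,0,0],0.4],[[0.1,0,0],[0,0,0],0.4],[[0.1,0,0],[0,0,0],0.4]]'

```text
time_s: 14.85
ee_pos: [0.6137, 0.0619, 0.0063]
eef_rot: [3.14, 0.001, 1.667]
force: [0.2, -8.0, 6.3]
grip_width: 0.0658
grip_force: 4.0
```

>>> send_rows --motion '[[[0.1,0,0],[0,0,0],0.4],[[0.1,0,0],[0,0,0],0.4],[[0.1,0,0],[0,0,0],0.4]]'

```text
time_s: 15.15
ee_pos: [0.6128, 0.0709, 0.0062]
eef_rot: [3.14, 0.001, 1.667]
force: [1.9, -7.8, 6.0]
grip_width: 0.0661
grip_force: 4.0
```

Lateral force is gone. I'll make small steps until the force rises at the stop.

>>> send_rows --motion '[[[0.05,0,0],[0,0,0],0.4],[[0.05,0,0],[0,0,0],0.4]]'

```text
time_s: 15.35
ee_pos: [0.6125, 0.0739, 0.0063]
eef_rot: [3.14, 0.001, 1.667]
force: [1.5, -8.8, 5.6]
grip_width: 0.066
grip_force: 4.0
```

>>> send_rows --motion '[[[0.04,0,0],[0,0,0],0.4],[[0.04,0,0],[0,0,0],0.4]]'

```text
time_s: 15.55
ee_pos: [0.6125, 0.0748, 0.0063]
eef_rot: [3.139, 0.003, 1.667]
force: [3.3, -23.0, 5.3]
grip_width: 0.0661
grip_force: 11.7
```

>>> send_rows --motion '[[[0.04,0,0],[0,0,0],0.4],[[0,0,0],[0,0,0],0.4]]'

```text
time_s: 15.75
ee_pos: [0.6126, 0.0748, 0.0063]
eef_rot: [3.14, 0.005, 1.666]
force: [2.7, -24.7, 4.9]
grip_width: 0.0659
grip_force: 12.6
```

The stop is reached: force went to 25 N at u=-38.9 mm against an expected -38. Now I'll back off, rise, close the fingers and look.

>>> send_rows --motion '[[[-0.1,0,0],[0,0,0],0.4],[[-0.5,0,0],[0,0,0],0.4],[[-0.5,0,0],[0,0,0],0.4],[[0,0,-1],[0,0,0],-1],[[0,0,-1],[0,0,0],-1],[[0,0,-1],[0,0,0],-1],[[-1,0,-1],[0,0,0],-1],[[-1,0,-1],[0,0,0],-1],[[-1,0,-0.5],[0,0,0],-1],[[-1,0,0],[0,0,0],-1],[[0,0,0],[0,0,0],-1],[[0,0,0],[0,0,0],-1]]'

```text
time_s: 16.95
ee_pos: [0.6259, -0.075, 0.1697]
eef_rot: [-3.141, -0.001, 1.665]
force: [0.0, 0.1, 0.5]
grip_width: 0.0003
grip_force: 0.0
```

```bash
python3 -c "
from h import *
to(.598,.1843,.14,PA)
c=snap('top','t4')
cv2.imwrite('pics/crop5.png',cv2.resize(c['pixels'][125:265,125:365,::-1],None,fx=3.3,fy=3.3,interpolation=cv2.INTER_CUBIC))"
```

```text
t 16.95 pos [ 0.6259 -0.075   0.1697] rpy [-3.141  -0.0006  1.6654] F [0.0208 0.0593 0.4722] w 0.00033694129109784727
shift now-frame [ 8.6926 -0.1073  0.9948] shift goal-frame [ 8.6933 -0.0943  0.9899] turn [-0.005  -0.0046 -0.013 ]
```

View pics/crop5.png

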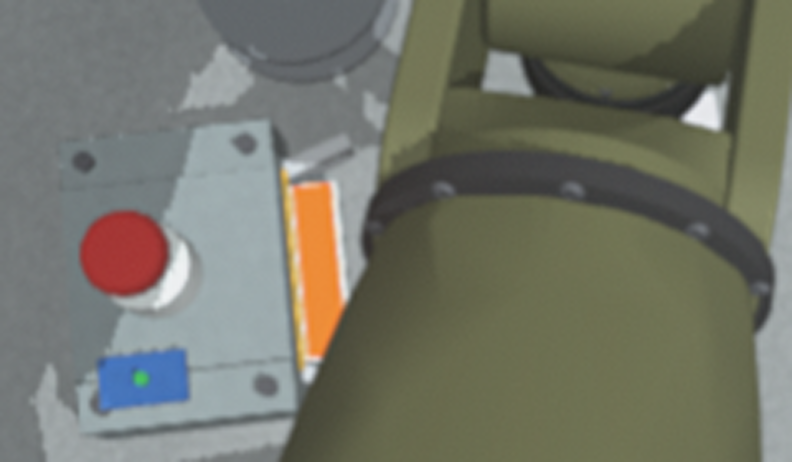

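The plate is in, with its orange tail outside (tail edge near crop (339,185) to (347,290)). I'll check how far it sticks out, then press the plunger.

```bash
python3 -c "
from h import *
c=load('t4'); g=plane(c,crop([(339,185),(347,290)],3.3,125,125),.016)[:,:2]-M; print(g@U,g@N)"
```

```text
[-0.0301 -0.0289] [-0.0523  0.0129]
```

>>> send_rows --motion '[[[0.9,0,0],[0,0,0],-1],[[0.9,0,0],[0,0,0],-1],[[0.9,0,0],[0,0,0],-1],[[0.9,0,0],[0,0,0],-1],[[0.9,0,0],[0,0,0],-1],[[0.9,0,0],[0,0,0],-1],[[0.9,0,0],[0,0,0],-1],[[0.9,-0.1,0],[0,0,0],-1],[[0.9,0,0],[0,0,0],-1],[[0.6,0,0],[0,0,0],-1],[[0,0,0.5],[0,0,0],-1],[[0,0,0.5],[0,0,0],-1]]'

```text
time_s: 18.2
ee_pos: [0.598, 0.1852, 0.1387]
eef_rot: [-3.141, 0.0, 1.668]
force: [-0.4, -0.8, -0.9]
grip_width: 0.0003
grip_force: 0.0
```

>>> send_rows --motion '[[[0,0,0],[0,0,0],-1]]'

```text
time_s: 18.3
ee_pos: [0.597, 0.1841, 0.1367]
eef_rot: [-3.137, 0.001, 1.666]
force: [-0.1, 0.1, 0.2]
grip_width: 0.0004
grip_force: 0.0
```

>>> send_rows --motion '[[[0,0,0.2],[0,0,0],-1],[[0,0,0.2],[0,0,0],-1],[[0,0,0.15],[0,0,0],-1],[[0,0,0.1],[0,0,0],-1],[[0,0,0.1],[0,0,0],-1],[[0,0,0.1],[0,0,0],-1],[[0,0,0.1],[0,0,0],-1],[[0,0,0],[0,0,0],-1]]'

```text
time_s: 19.1
ee_pos: [0.5983, 0.185, 0.1118]
eef_rot: [3.141, 0.0, 1.667]
force: [-3.0, -3.8, 6.1]
grip_width: 0.0005
grip_force: 3.3
```

>>> send_rows --motion '[[[0,0,0.07],[0,0,0],-1],[[0,0,0.03],[0,0,0],-1],[[0,0,0],[0,0,0],-1]]'

```text
time_s: 19.4
ee_pos: [0.5983, 0.1851, 0.1091]
eef_rot: [3.141, 0.0, 1.667]
force: [-4.1, -2.8, 7.4]
grip_width: 0.0001
grip_force: 3.8
```

>>> send_rows --motion '[[[0,0,0.04],[0,0,0],-1],[[0,0,0],[0,0,0],-1]]'

```text
time_s: 19.6
ee_pos: [0.5983, 0.1851, 0.108]
eef_rot: [3.141, 0.0, 1.667]
force: [-4.2, -2.3, 8.3]
grip_width: 0.0005
grip_force: 4.1
```

>>> send_rows --motion '[[[0,0,0.08],[0,0,0],-1],[[0,0,0.04],[0,0,0],-1],[[0,0,0],[0,0,0],-1]]'

```text
time_s: 19.9
ee_pos: [0.5983, 0.1851, 0.1052]
eef_rot: [3.141, 0.0, 1.667]
force: [-7.4, -3.3, 14.0]
grip_width: 0.0003
grip_force: 7.0
```

>>> send_rows --motion '[[[0,0,0.06],[0,0,0],-1],[[0,0,0],[0,0,0],-1]]'

```text
time_s: 20.1
ee_pos: [0.5985, 0.1851, 0.105]
eef_rot: [3.14, 0.0, 1.667]
force: [-13.3, -5.5, 28.1]
grip_width: -0.0
grip_force: 13.8
```

The stop is reached: z stays at 0.105 and force rises to 28 N. Now I'll release, retreat and check.

>>> send_rows --motion '[[[0,0,-0.3],[0,0,0],-1],[[0,0,-0.5],[0,0,0],-1],[[0,0,-0.8],[0,0,0],-1],[[0,0,-1],[0,0,0],-1],[[-1,0,-0.6],[0,0,0],-1],[[-1,0,0],[0,0,0],-1],[[-1,0,0],[0,0,0],-1],[[-1,0,0],[0,0,0],-1],[[-1,0,0],[0,0,0],-1],[[-1,0,0],[0,0,0],-1],[[-1,0,0],[0,0,0],-1],[[-1,0,0],[0,0,0],-1]]'

```text
time_s: 21.3
ee_pos: [0.6213, -0.0548, 0.1983]
eef_rot: [3.141, -0.0, 1.667]
force: [0.0, -0.2, 0.0]
grip_width: 0.0008
grip_force: 0.0
```

>>> send_rows --motion '[[[-1,0,0],[0,0,0],-1],[[-1,0,0],[0,0,0],-1],[[-1,0,0],[0,0,0],-1],[[-1,0,0],[0,0,0],-1],[[-1,0,0],[0,0,0],-1],[[0,0,0],[0,0,0],-1]]'

```text
time_s: 21.9
ee_pos: [0.6353, -0.2062, 0.1977]
eef_rot: [-3.141, 0.0, 1.664]
force: [0.4, 0.6, 0.3]
grip_width: 0.0003
grip_force: 0.0
```

```bash
python3 -c "
from h import *
a=snap('top','t5')['pixels']; b=snap('side','s5')['pixels']
cv2.imwrite('pics/f.png',np.hstack([cv2.resize(a,(400,300)),cv2.resize(b,(400,300))])[:,:,::-1])"
```

```text
(no output)
```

View pics/f.png

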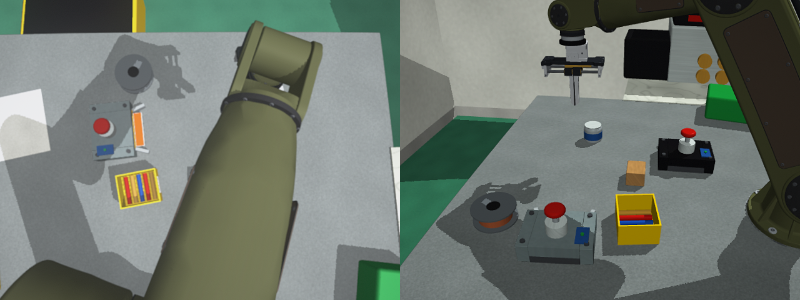

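The plate is home with its orange end out, the plunger is back up (side view, (556,211)), and the bystanders are where they were. I'm handing in.

```bash
python3 -c "
from station import *
print(hand_in())"
```

```text
the job is handed in; nothing more can be done
None
```

I slid the plate home against the stop with its orange end about 30 mm out, then pressed the plunger to its stop and it came back up; no bystander was moved, and I handed in at about 22 s with no verdict returned.

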